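Roll the applicator bar to the starting line

TASK

Without gripping or lifting it, push sideways on the upper half of the brass film-applicator bar with your fingertips (keep them above its lower half), so that it rolls along the green rubber pad and comes to rest lying along the white starting line, centred over it. It must roll, not slide, and its ends must stay on the pad; leave the steel bar, the pot, the sanding block and the tweezers where they are, and finish with the hand clear.

Things in the scene. Friction and masses are not known exactly. Their poses are not given: they have to be found in the camera images.
- pad: fixed flat draw-down pad, dark green-grey rubber face on an alloy plate, 120 x 290 x 6 mm. Origin at the centre of its underside (on the table); own y along its 290 mm length, own x across; the face is 6 mm above the origin. Nothing stands up at its edges.
- start_line: white line across the pad, 112 mm long (own x) and 5 mm wide (own y), flat on the pad face, nothing to feel; origin at its middle on the pad face. Always parallel to the pad's short side, up to 15 mm from the middle of the pad's length.
- brass_bar: the bar to roll: yellow brass cylinder, fine dark grooves round its middle, 30 mm diameter, 80 mm long, 0.3 kg. Origin at its centre (21 mm above the table); own x along it, y and z turn as it rolls. Lies across the pad near one end, askew up to 0.06 rad, 73-115 mm from the line. Slippery (friction 0.3): pushed from behind at or a little above mid-height it rolls square to its axis; coasts 1-3 mm.
- steel_bar: grey steel applicator bar of the same shape and size (30 mm diameter, 80 mm long), lying across the pad near its other end; to be left alone. Origin at its centre, own x along it.
- parts_pot: small white pot with a green lid, 45 mm across, 43 mm high, standing on the table beyond the pad; to be left alone. Origin at the centre of its underside.
- sanding_block: brown sanding block, 48 x 85 x 25 mm, on the table to the right of the pad; to be left alone. Origin at the centre of its underside.
- tweezers: pair of steel tweezers lying on the table to the right of the pad, 18 x 120 x 8 mm, own y along them; to be left alone. Origin at the centre of the underside.

How it is judged:
On the way:
1. the brass bar rolls: it has turned at least 126 degrees about its long axis (angle between brass_bar's own z axis and vertical above 2.2 rad).
At the end, for the whole second after the job is handed in: The brass bar lies at rest on the pad, its axis within 6 mm of the middle of the white line and within 0.12 rad of its direction, its middle no more than 18 mm off the middle of the line lengthwise (so that its ends stay on the pad) (y of brass_bar in the frame of start_line between -0.006 and 0.006 m and x of brass_bar in the frame of start_line between -0.018 and 0.018 m and angle between the x axis of brass_bar and the x axis of start_line, either way round below 0.12 rad and height (world z) of brass_bar between 0.018 and 0.024 m and linear speed of brass_bar below 0.01 m/s); the robot touches nothing.
It fails at once if the brass bar is lifted more than 10 mm (height (world z) of brass_bar above 0.031 m).
It fails at once if the brass bar is pushed with the fingertips down beside its lower half (contact force between the fingers and brass_bar above 0.3 N and height (world z) of the grasp point below 0.032 m).
It fails at once if the steel bar is moved more than 10 mm (distance of steel_bar from where it was at the start of the episode above 0.01 m).
It fails at once if the pot, the sanding block or the tweezers are moved more than 15 mm (distance of any of parts_pot, sanding_block, tweezers from where it was at the start of the episode above 0.015 m).
It also fails if it takes over 38 s, if anything falls off the work surface, if the arm or the gripper's body presses on something with over 40 N, if the wrist force passes 120 N, or if a joint passes its speed limit or range.

ROBOT

A 6-joint arm with a two-finger parallel gripper is mounted at the origin on a cart in front of the work surface, level with it; the furniture and walls round the work are solid. World frame = base frame: x ahead of the robot, y to its left, z up, the work surface at z = 0. Lengths are in m, angles in rad, forces in N, time in s.
With the tool pointing down it reaches from about 0.35 to 0.775 m from the base axis. Payload 7.3 kg.
Tool frame: the origin (TCP) lies at the very end of the fingers, on their centre line; the grasp point (between the pads) lies 19 mm behind it (robot.hold_point_z is the distance from the TCP to the grasp point, in m); z points along the fingers, y is the direction in which the jaws open and shut (so a half turn about z gives the same grasp; the last joint's range is limited). The gripper opens to 92 mm and grips with 3 to 60 N. Pads are 19 mm wide; open, the fingers measure 130 mm over their backs; the gripper's body (75 mm by 190 mm) begins 47 mm behind the grasp point.
Start: joints at [-1.374, 0.342, 1.524, -0, 1.275, -0.146], TCP at [0.176, -0.494, 0.194] pointing down, gripper open.
Joint ranges: [-2.53, 2.53], [-0.77, 2.02], [0.04, 2.7], [-1, 4.14], [0.28, 2.66], [-3.11, 3.11]. Speed limits (rad/s): [2.57, 2.57, 3.14, 3.14, 3.14, 3.14].

INTERFACE

Orientations are given as [roll, pitch, yaw] about the fixed x, y, z axes, in that order (R = Rz(yaw) Ry(pitch) Rx(roll)).
In Python, from cell import monitor, viewer, robot gives the robot as it stands.
- The arm moves only by the tool move_arm, never from a script. Its argument "deltas" is a list of rows, each an object of numbers: "x", "y", "z": the shift along the tool's x, y, z in m; "wx", "wy", "wz": the turn, a rotation vector about the tool's x, y, z in degrees; "hand": the opening, from 0 (shut) to 1 (fully open). In form: [{"x": .., "y": .., "z": .., "wx": .., "wy": .., "wz": .., "hand": ..}, ...]. A call has 1 to 8 rows; each row is the pose to reach, as a shift and turn from the pose commanded when the call began, along the tool's axes at that moment; what a row does not reach only later rows make up. A row lasts 1/8 s, in which the tool goes at most 62.5 mm and 10.7 degrees, less where a joint would pass 70% of its speed; a pose out of reach is approached as far as the arm can. A call with a gripper value outside its range is refused whole. The fingers move at their own pace and stop on an object; "grip_force" is the grip in N (left out, the last holds). Time passes only in rows, so rows that repeat a pose let the fingers close. It gives the time, the measured TCP pose, the force and the opening at its end, in the units of the state.
- monitor.observe(): the state, without advancing time (a new reading comes with each control period).
- viewer.read_camera(name): name is "scene" or "top" or "wrist"; returns the picture (384x512x3 uint8, red, green, blue); there is no depth.
- viewer.camera_params(name): a dict with "camera_matrix" (3x3 intrinsics, pixels), "k1" (the pictures are not rectified: a ray, as slopes to the right and down, at radius r is drawn at 1 + k1 r^2 times it, then the intrinsics apply), "R" (3x3) and "t" (3): a world point X has camera coordinates R X + t. Camera axes: x right, y down, z forward; pixel columns grow to the right and rows downward; lengths in m; the calibration is good to about 2 mm. A picture is of the moment at which its call begins: read the wrist's pose just before it. camera_params takes no time and is no camera call; for the wrist camera it gives the pose at the moment of the call.
- robot.hand_in(): hands the job in, once; it reports no verdict.
The state is a dict: "time": time; "qpos": joint angles; "qvel": joint speeds; "joint_efforts": joint torques, N m; "tool_pos": TCP position; "tool_rot": TCP orientation; "contact_force": force on the tool from outside, world axes, zero at the start; "torque": the same for the moment, N m; "opening": finger opening in m.
Only numpy, scipy, OpenCV 4.12 (cv2) and the standard library are available. Lean on these libraries where they do the work, as an engineer would, in place of code of your own. Each camera call takes 0.05 s, during which the arm holds its last target. There are 200 camera calls.

## Working session

There is one attempt and no reset: what is moved stays moved. The work goes in short steps, Python scripts to look and compute and a tool call to move; the robot and the scene stay as the last step left them, time stands still between calls to the robot, and variables do not carry over. Pictures are saved under pics/ and viewed, about 8 in all and at most 12, crops included, and the job is handed in when it is done.

Besides the shell and the picture viewer there is one more tool, called in YAML: its name, and indented under it one key for each argument. move_arm: Moves the arm, as the interface text tells. Its arguments: {"type":"object","properties":{"deltas":{"type":"array","items":{"type":"object","properties":{"x":{"type":"number"},"y":{"type":"number"},"z":{"type":"number"},"wx":{"type":"number"},"wy":{"type":"number"},"wz":{"type":"number"},"hand":{"type":"number"}}}},"grip_force":{"type":"number"}},"required":["deltas"]}

```bash
mkdir -p pics; ls; cat > h.py <<'E'
import numpy as np, cv2
from cell import monitor, viewer, robot
def ray(p,uv):
    K=np.array(p["camera_matrix"]);R=np.array(p["R"]);t=np.array(p["t"])
    d=np.array([(uv[0]-K[0,2])/K[0,0],(uv[1]-K[1,2])/K[1,1]])
    s=d.copy()
    for _ in range(20): s=d/(1+p["k1"]*(s@s))
    return -R.T@t, R.T@np.array([s[0],s[1],1])
def at_z(p,uv,z):
    c,d=ray(p,uv); return c+d*(z-c[2])/d[2]
def proj(p,X):
    K=np.array(p["camera_matrix"]);c=np.array(p["R"])@X+np.array(p["t"])
    s=c[:2]/c[2]; s=s*(1+p["k1"]*(s@s)); return K[0,0]*s[0]+K[0,2],K[1,1]*s[1]+K[1,2]
E
python3 - <<'E'
from h import *
import pickle
s=monitor.observe();print(s["tool_pos"],s["tool_rot"],s["time"])
ims={}
for n in["top","scene"]:
    p=viewer.camera_params(n);im=viewer.read_camera(n);ims[n]=(p,im)
    print(n,p["camera_matrix"],p["k1"],-np.array(p["R"]).T@np.array(p["t"]))
    cv2.imwrite(f"pics/{n}0.png",cv2.resize(im[:,:,::-1],None,fx=1.5,fy=1.5))
pickle.dump(ims,open("i.pkl","wb"))
E
```

```text
pics
[ 0.17639542 -0.49399154  0.19352266] [-3.14002084e+00 -2.11461247e-04  3.42815427e-01] 0.0
top [[486.35498242   0.         252.12641072]
 [  0.         486.35498242 187.70434485]
 [  0.           0.           1.        ]] -0.2050781617746827 [ 0.28081201 -0.26426686  1.36162071]
scene [[358.0109011    0.         256.28062272]
 [  0.         358.0109011  188.14812007]
 [  0.           0.           1.        ]] -0.1062475607553013 [-0.077984   -0.64638684  0.51227608]
```

View pics/top0.png

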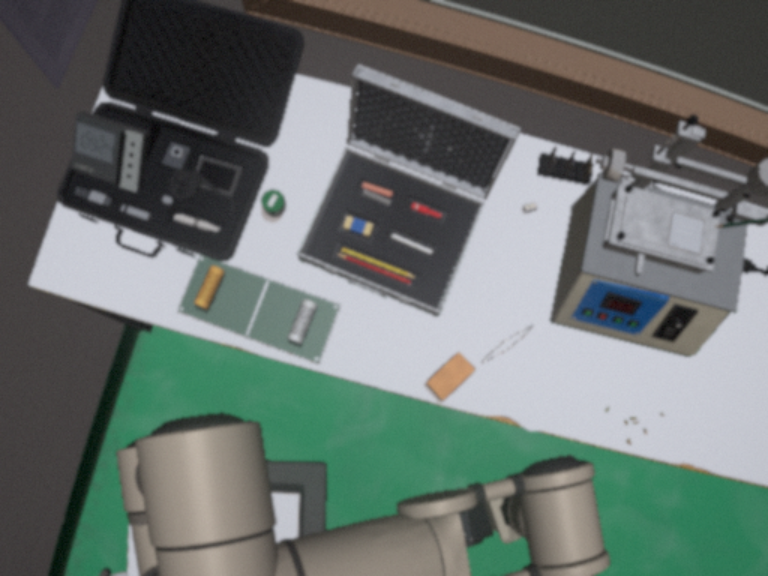

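View pics/scene0.png

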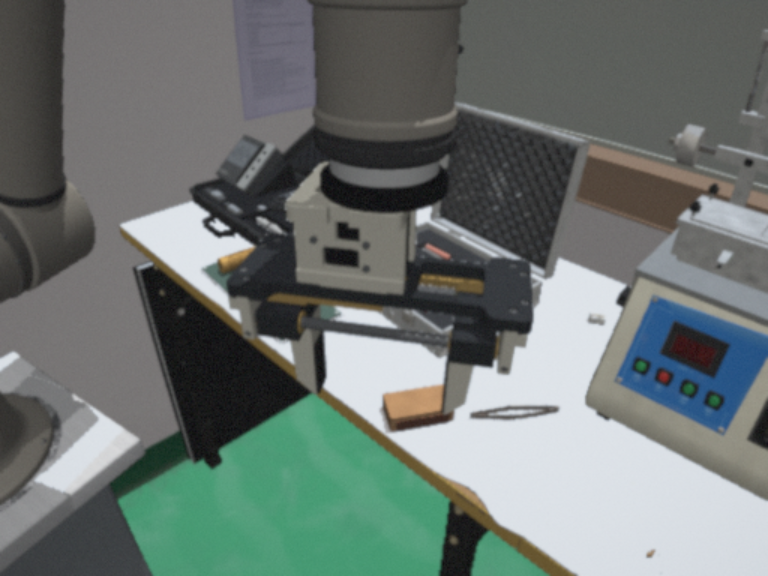

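The top picture shows the brass bar at about (208,287), the white line from (267,281) to (248,333) and the steel bar at (302,321). The pot is at (273,202). In the scene picture the gripper partly hides the pad.

```bash
python3 - <<'E'
from h import *
import pickle
p,im=pickle.load(open("i.pkl","rb"))["top"]
for n,uv,z in [("brA",(214,267),.021),("brB",(203,307),.021),("lnA",(268,280),.006),("lnB",(248,334),.006),("stA",(308,300),.021),("stB",(296,343),.021),("padTL",(194,258),.006),("padBL",(179,311),.006),("padBR",(320,361),.006),("padTR",(340,305),.006),("pot",(273,202),.043)]:
    print(n,at_z(p,((uv[0]+.5)/1.5-.5,(uv[1]+.5)/1.5-.5),z).round(4))
b=im[160:260,110:240,::-1]
cv2.imwrite("pics/top1.png",cv2.resize(b,None,fx=6,fy=6,interpolation=cv2.INTER_CUBIC))
p=viewer.camera_params("wrist");R=np.array(p["R"]);print("wristcam",-R.T@np.array(p["t"]),R,p["camera_matrix"],p["k1"])
E
```

```text
brA [0.5626 0.0183 0.021 ]
brB [0.4855 0.0339 0.021 ]
lnA [ 0.5438 -0.0839  0.006 ]
lnB [ 0.4396 -0.0518  0.006 ]
stA [ 0.5053 -0.1628  0.021 ]
stB [ 0.4242 -0.1441  0.021 ]
padTL [0.5822 0.0618 0.006 ]
padBL [0.4785 0.0831 0.006 ]
padBR [ 0.3937 -0.1889  0.006 ]
padTR [ 0.5002 -0.2223  0.006 ]
pot [ 0.6869 -0.0894  0.043 ]
wristcam [ 0.24720776 -0.46932273  0.38294821] [[ 0.33700099 -0.94150278 -0.00168818]
 [-0.90481009 -0.32436189  0.27587691]
 [-0.26028646 -0.09144331 -0.96119149]] [[345.87327085   0.         259.74038308]
 [  0.         345.87327085 198.07979532]
 [  0.           0.           1.        ]] -0.06744478592140385
```

View pics/top1.png

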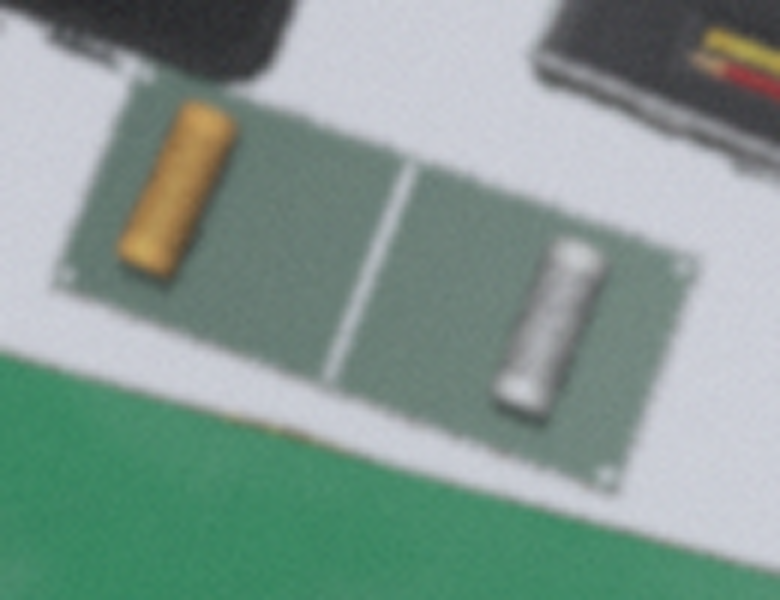

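The crop agrees: the brass bar is about 99 mm from the line. I'll go behind the bar at a safe height, with the jaws along the line direction.

move_arm:
  deltas:
    - {"x": 0.044,"y": -0.034,"z": -0.006,"wz": -6,"hand": 0.33}
    - {"x": 0.088,"y": -0.068,"z": -0.006,"wz": -12,"hand": 0.33}
    - {"x": 0.132,"y": -0.102,"z": -0.006,"wz": -18,"hand": 0.33}
    - {"x": 0.176,"y": -0.136,"z": -0.006,"wz": -24,"hand": 0.33}
    - {"x": 0.22,"y": -0.17,"z": -0.006,"wz": -30,"hand": 0.33}
    - {"x": 0.264,"y": -0.204,"z": -0.006,"wz": -36,"hand": 0.33}
    - {"x": 0.308,"y": -0.238,"z": -0.006,"wz": -42,"hand": 0.33}
    - {"x": 0.352,"y": -0.272,"z": -0.006,"wz": -48,"hand": 0.33}

```text
schema error: expected keys x, y, z, wx, wy, wz, hand
```

move_arm:
  deltas:
    - {"x": 0.044,"y": -0.034,"z": -0.006,"wx": 0,"wy": 0,"wz": -6,"hand": 0.33}
    - {"x": 0.088,"y": -0.068,"z": -0.006,"wx": 0,"wy": 0,"wz": -12,"hand": 0.33}
    - {"x": 0.132,"y": -0.102,"z": -0.006,"wx": 0,"wy": 0,"wz": -18,"hand": 0.33}
    - {"x": 0.176,"y": -0.136,"z": -0.006,"wx": 0,"wy": 0,"wz": -24,"hand": 0.33}
    - {"x": 0.22,"y": -0.17,"z": -0.006,"wx": 0,"wy": 0,"wz": -30,"hand": 0.33}
    - {"x": 0.264,"y": -0.204,"z": -0.006,"wx": 0,"wy": 0,"wz": -36,"hand": 0.33}
    - {"x": 0.308,"y": -0.238,"z": -0.006,"wx": 0,"wy": 0,"wz": -42,"hand": 0.33}
    - {"x": 0.352,"y": -0.272,"z": -0.006,"wx": 0,"wy": 0,"wz": -48,"hand": 0.33}

```text
time: 1.1
tool_pos: [0.4172, -0.1183, 0.2001]
tool_rot: [3.142, 0.0, 1.184]
contact_force: [1.6, 0.1, -0.4]
opening: 0.0303
```

move_arm:
  deltas:
    - {"x": 0.055,"y": 0.01,"z": 0,"wx": 0,"wy": 0,"wz": -5.2,"hand": 0.33}
    - {"x": 0.11,"y": 0.02,"z": 0,"wx": 0,"wy": 0,"wz": -5.2,"hand": 0.33}
    - {"x": 0.165,"y": 0.03,"z": 0,"wx": 0,"wy": 0,"wz": -5.2,"hand": 0.33}
    - {"x": 0.22,"y": 0.04,"z": 0,"wx": 0,"wy": 0,"wz": -5.2,"hand": 0.33}
    - {"x": 0.22,"y": 0.04,"z": 0,"wx": 0,"wy": 0,"wz": -5.2,"hand": 0.33}
    - {"x": 0.22,"y": 0.04,"z": 0,"wx": 0,"wy": 0,"wz": -5.2,"hand": 0.33}

```text
time: 1.85
tool_pos: [0.5367, 0.0682, 0.1996]
tool_rot: [-3.14, 0.001, 1.272]
contact_force: [0.7, -1.4, -0.3]
opening: 0.0303
```

```bash
python3 - <<'E'
from h import *
import pickle
s=monitor.observe();print(s["tool_pos"],s["tool_rot"],s["time"])
p=viewer.camera_params("wrist");im=viewer.read_camera("wrist");pickle.dump((p,im),open("w.pkl","wb"))
cv2.imwrite("pics/w0.png",cv2.resize(im[:,:,::-1],None,fx=1.5,fy=1.5,interpolation=cv2.INTER_CUBIC))
E
```

```text
[0.53668495 0.06815792 0.19960848] [-3.14028304e+00  9.07357539e-04  1.27199316e+00] 1.85
```

View pics/w0.png

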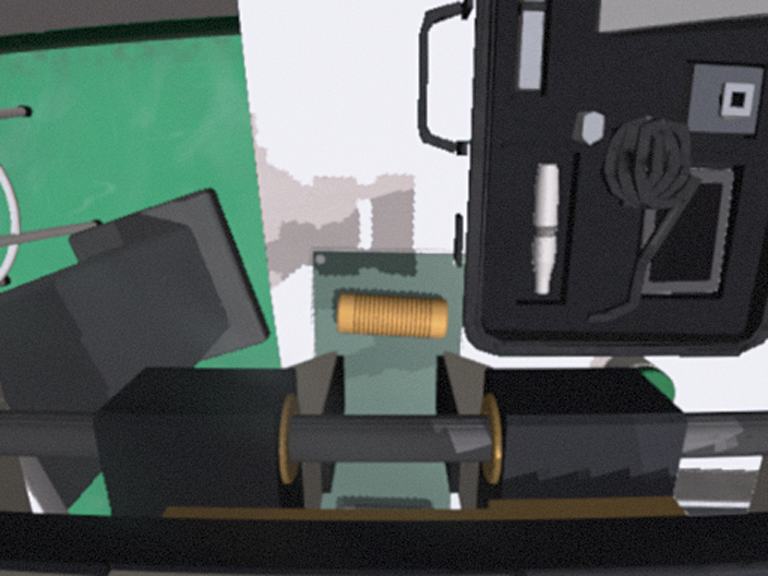

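Wrist view: the bar runs from (337,313) to (447,317) in front of the fingers. The pad's far edge goes from (313,251) to (462,251), and the black case is close to its right edge. Next I'll compute the bar pose and the case height, since the hand will pass over the case.

```bash
python3 - <<'E'
from h import *
import pickle
pw,_=pickle.load(open("w.pkl","rb"));pt,_=pickle.load(open("i.pkl","rb"))["top"]
f=lambda uv:((uv[0]+.5)/1.5-.5,(uv[1]+.5)/1.5-.5)
g=lambda uv:((uv[0]+.5)/6-.5+110,(uv[1]+.5)/6-.5+160)
W=lambda n,uv,z:print("W",n,at_z(pw,f(uv),z).round(4))
T=lambda n,uv,z:print("T",n,at_z(pt,g(uv),z).round(4))
W("brL",(338,313),.021);W("brR",(447,317),.021)
W("padL",(313,251),.006);W("padR",(462,251),.006)
T("brFar",(210,110),.021);T("brNear",(147,268),.021)
T("lnFar",(410,160),.006);T("lnNear",(330,380),.006)
T("padFar",(147,68),.006);T("padNear",(58,285),.006)
T("stFar",(578,242),.021);T("stNear",(520,410),.021)
for z in(.02,.05,.08,.1):
    W(f"case{z}",(476,345),z);T(f"case{z}",(250,85),z)
E
```

```text
W brL [0.4875 0.0379 0.021 ]
W brR [0.5643 0.0111 0.021 ]
W padL [0.4822 0.0856 0.006 ]
W padR [0.589  0.0528 0.006 ]
T brFar [0.5626 0.0123 0.021 ]
T brNear [0.4861 0.0371 0.021 ]
T lnFar [ 0.5445 -0.0822  0.006 ]
T lnNear [ 0.4384 -0.0502  0.006 ]
T padFar [0.5854 0.0476 0.006 ]
T padNear [0.4788 0.0829 0.006 ]
T stFar [ 0.5052 -0.1649  0.021 ]
T stNear [ 0.4257 -0.1415  0.021 ]
W case0.02 [ 0.5795 -0.0174  0.02  ]
T case0.02 [ 0.5754 -0.0058  0.02  ]
W case0.05 [ 0.5779 -0.0047  0.05  ]
T case0.05 [ 0.5688 -0.0116  0.05  ]
W case0.08 [0.5762 0.0081 0.08  ]
T case0.08 [ 0.5623 -0.0174  0.08  ]
W case0.1 [0.5751 0.0166 0.1   ]
T case0.1 [ 0.5579 -0.0212  0.1   ]
```

The case is only about 4 cm high, so the hand clears it. The bar is 97 mm from the line, about 6 mm off along it and askew 0.03. Descending behind it.

move_arm:
  deltas:
    - {"x": 0.002,"y": 0.001,"z": 0.05,"wx": 0,"wy": 0,"wz": 0,"hand": 0.33}
    - {"x": 0.002,"y": 0.001,"z": 0.1,"wx": 0,"wy": 0,"wz": 0,"hand": 0.33}
    - {"x": 0.002,"y": 0.001,"z": 0.15,"wx": 0,"wy": 0,"wz": 0,"hand": 0.33}
    - {"x": 0.002,"y": 0.001,"z": 0.17,"wx": 0,"wy": 0,"wz": 0,"hand": 0.33}
    - {"x": 0.0,"y": 0.001,"z": 0.176,"wx": 0,"wy": 0,"wz": 0,"hand": 0.33}
    - {"x": -0.006,"y": 0.001,"z": 0.1765,"wx": 0,"wy": 0,"wz": 0,"hand": 0.33}
    - {"x": -0.012,"y": 0.001,"z": 0.1765,"wx": 0,"wy": 0,"wz": 0,"hand": 0.33}
    - {"x": -0.015,"y": 0.001,"z": 0.1765,"wx": 0,"wy": 0,"wz": 0,"hand": 0.33}

```text
time: 2.9
tool_pos: [0.5342, 0.053, 0.0247]
tool_rot: [3.14, -0.0, 1.271]
contact_force: [0.7, -0.1, -0.3]
opening: 0.03
```

move_arm:
  deltas:
    - {"x": -0.005,"y": 0,"z": 0,"wx": 0,"wy": 0,"wz": 0,"hand": 0.33}
    - {"x": -0.01,"y": 0,"z": 0,"wx": 0,"wy": 0,"wz": 0,"hand": 0.33}
    - {"x": -0.015,"y": 0,"z": 0,"wx": 0,"wy": 0,"wz": 0,"hand": 0.33}
    - {"x": -0.02,"y": 0,"z": 0,"wx": 0,"wy": 0,"wz": 0,"hand": 0.33}
    - {"x": -0.025,"y": 0,"z": 0,"wx": 0,"wy": 0,"wz": 0,"hand": 0.33}
    - {"x": -0.03,"y": 0,"z": 0,"wx": 0,"wy": 0,"wz": 0,"hand": 0.33}
    - {"x": -0.035,"y": 0,"z": 0,"wx": 0,"wy": 0,"wz": 0,"hand": 0.33}
    - {"x": -0.04,"y": 0,"z": 0,"wx": 0,"wy": 0,"wz": 0,"hand": 0.33}

```text
time: 3.9
tool_pos: [0.5219, 0.0151, 0.0237]
tool_rot: [3.142, 0.0, 1.271]
contact_force: [0.1, -0.3, -0.6]
opening: 0.0304
```

```bash
python3 - <<'E'
from h import *
import pickle
s=monitor.observe();print(s["tool_pos"],s["tool_rot"],s["time"])
a=viewer.read_camera("top")[160:260,110:240,::-1]
pw=viewer.camera_params("wrist");im=viewer.read_camera("wrist")[:,:,::-1]
pickle.dump((pw,im),open("w.pkl","wb"))
cv2.imwrite("pics/c1.png",np.vstack([cv2.resize(a,(384,296)),cv2.resize(im,(384,288))]))
E
```

```text
[0.5219057  0.01507024 0.02368562] [3.14155527e+00 8.49021809e-05 1.27130499e+00] 3.9
```

View pics/c1.png

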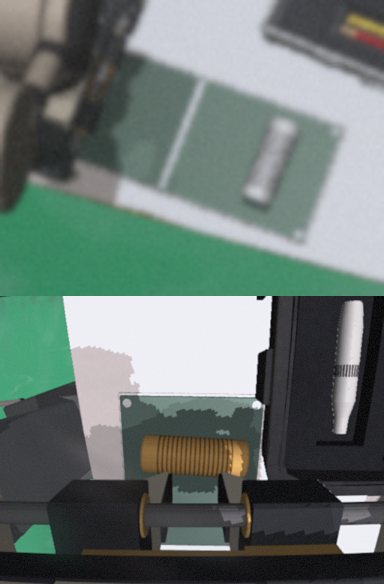

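```bash
python3 - <<'E'
from h import *
import pickle
from scipy.spatial.transform import Rotation as Ro
p,im=pickle.load(open("w.pkl","rb"))
s=monitor.observe();R=Ro.from_euler("xyz",s["tool_rot"]).as_matrix();t=np.array(s["tool_pos"])
print(R.round(3))
c=lambda q:(q[0]*.75,q[1]*.75+296)
for n,v in[("tcp",(0,0,0)),("finL",(0,-.015,0)),("finR",(0,.015,0)),("x+9.5",(.0095,0,0)),("x-9.5",(-.0095,0,0))]:
    print(n,np.round(c(proj(p,t+R@np.array(v)))))
for n,uv in[("L",(142,454)),("R",(248,458)),("bot",(195,474)),("top",(195,436)),("padL",(121,396)),("padR",(264,396)),("lineL",(162,547)),("lineR",(228,547))]:
    print(n,at_z(p,(uv[0]/.75,(uv[1]-296)/.75),.006 if n[0] in"pl" else .021).round(4))
crop=im[170:384,110:370]
cv2.imwrite("pics/c2.png",cv2.resize(crop,None,fx=2.8,fy=2.8,interpolation=cv2.INTER_CUBIC))
E
```

```text
[[ 0.296  0.955 -0.   ]
 [ 0.955 -0.296 -0.   ]
 [-0.    -0.    -1.   ]]
tcp [194. 469.]
finL [175. 469.]
finR [213. 469.]
x+9.5 [194. 458.]
x-9.5 [194. 480.]
L [0.4864 0.0379 0.021 ]
R [0.5647 0.0104 0.021 ]
bot [0.521  0.0098 0.021 ]
top [0.5302 0.0396 0.021 ]
padL [0.4826 0.0846 0.006 ]
padR [0.5911 0.0511 0.006 ]
lineL [ 0.4672 -0.0585  0.006 ]
lineR [ 0.5271 -0.077   0.006 ]
```

View pics/c2.png

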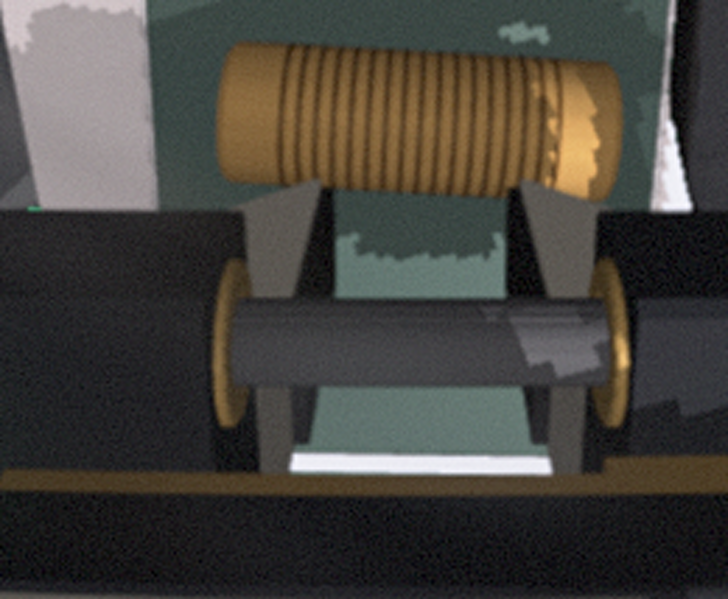

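The numbers disagree: the bar looks unmoved, but the fingertips appear to be past it with no contact force. I'll look from the scene camera before moving anything.

```bash
python3 - <<'E'
from h import *
import pickle
p=viewer.camera_params("scene");im=viewer.read_camera("scene")[:,:,::-1]
w=viewer.read_camera("wrist")[:,:,::-1]
p0,im0=pickle.load(open("i.pkl","rb"))["scene"]
u,v=np.array(proj(p,np.array([.52,.02,.02]))).astype(int);print(u,v)
for n,X in[("tcp",monitor.observe()["tool_pos"]),("bar",[.5255,.0243,.021]),("line",[.4915,-.066,.006]),("steel",[.4655,-.153,.021])]:
    q=proj(p,np.array(X));print(n,q,((q[0]-u+60)*4,(q[1]-v+60)*4))
a=cv2.resize(im[v-60:v+60,max(u-60,0):u+140],None,fx=4,fy=4,interpolation=cv2.INTER_CUBIC)
cv2.imwrite("pics/s2.png",a)
E
```

```text
159 174
tcp (np.float64(161.2533266687999), np.float64(173.19936949272994)) (np.float64(249.0133066751996), np.float64(236.79747797091977))
bar (np.float64(159.90652479332334), np.float64(172.6769085147945)) (np.float64(243.62609917329337), np.float64(234.70763405917796))
line (np.float64(176.62740912362182), np.float64(192.02393097562268)) (np.float64(310.50963649448727), np.float64(312.0957239024907))
steel (np.float64(195.68861823528528), np.float64(201.90261590536815)) (np.float64(386.7544729411411), np.float64(351.6104636214726))
```

View pics/s2.png

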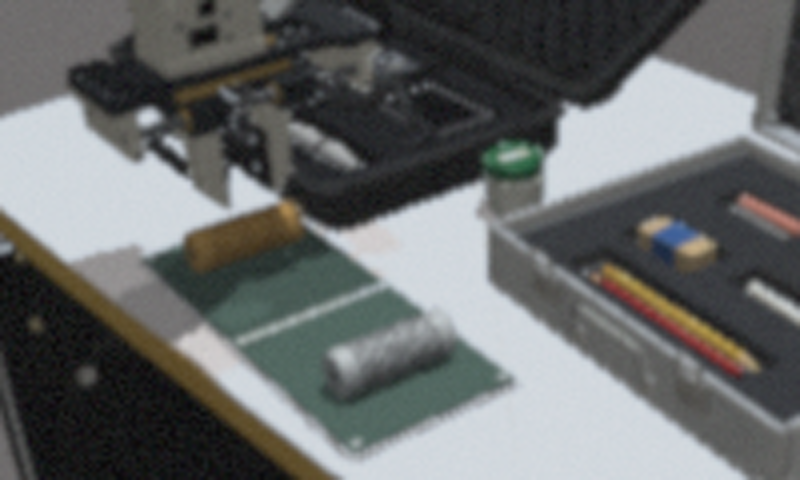

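```bash
python3 - <<'E'
from h import *
from scipy.spatial.transform import Rotation as Ro
import pickle
s=monitor.observe();R=Ro.from_euler("xyz",s["tool_rot"]).as_matrix();t=np.array(s["tool_pos"])
print(s["tool_pos"],s["qpos"],s["opening"])
pw=viewer.camera_params("wrist");ps=viewer.camera_params("scene")
def show(n,p,uv,R,t):
    c,d=ray(p,uv);c=R.T@(c-t);d=R.T@d
    for x in(-.0095,0,.0095): print(n,(c+d*(x-c[0])/d[0]).round(4))
sc=lambda a,b:(a/4+99,b/4+114)
wc=lambda a,b:(a/2.8+110,b/2.8+170)
show("S-L",ps,sc(218,203),R,t);show("S-R",ps,sc(282,195),R,t)
show("W-Lin",pw,wc(322,180),R,t);show("W-Rin",pw,wc(522,180),R,t)
show("W-Lout",pw,wc(245,205),R,t)
# start scene, open
R0=Ro.from_euler("xyz",[-3.14002,-.0002,.3428]).as_matrix();t0=np.array([.1764,-.494,.1935])
show("0-a",ps,(315/1.5,393/1.5),R0,t0);show("0-b",ps,(455/1.5,412/1.5),R0,t0)
E
```

```text
[0.52200337 0.0153184  0.02370439] [-1.17463355e-01  5.38433134e-01  1.74428346e+00 -4.44576738e-05
  8.58831871e-01  1.82353538e-01] 0.030218491326676207
S-L [-0.0095 -0.023  -0.0385]
S-L [ 0.     -0.0188 -0.0332]
S-L [ 0.0095 -0.0146 -0.0279]
S-R [-0.0095  0.0243 -0.028 ]
S-R [ 0.      0.0291 -0.0225]
S-R [ 0.0095  0.0339 -0.017 ]
W-Lin [-0.0095 -0.0219  0.0189]
W-Lin [ 0.     -0.0193 -0.0046]
W-Lin [ 0.0095 -0.0168 -0.0281]
W-Rin [-0.0095  0.0244  0.019 ]
W-Rin [ 0.      0.0217 -0.0045]
W-Rin [ 0.0095  0.019  -0.028 ]
W-Lout [-0.0095 -0.0372  0.0044]
W-Lout [ 0.     -0.033  -0.0175]
W-Lout [ 0.0095 -0.0287 -0.0393]
0-a [-0.0095 -0.0491 -0.034 ]
0-a [ 0.     -0.0527 -0.0244]
0-a [ 0.0095 -0.0563 -0.0147]
0-b [-0.0095  0.0562 -0.0362]
0-b [ 0.      0.0561 -0.0267]
0-b [ 0.0095  0.0561 -0.0171]
```

The scene and wrist views agree: the visible fingertips end about 25–30 mm above the reported TCP, so the fingers passed over the bar without touching it. I'll back off behind the bar, then feel for the pad to get the true tip height.

move_arm:
  deltas:
    - {"x": 0.0,"y": 0,"z": -0.03,"wx": 0,"wy": 0,"wz": 0,"hand": 0.33}
    - {"x": 0.025,"y": 0,"z": -0.03,"wx": 0,"wy": 0,"wz": 0,"hand": 0.33}
    - {"x": 0.05,"y": 0,"z": -0.03,"wx": 0,"wy": 0,"wz": 0,"hand": 0.33}
    - {"x": 0.05,"y": 0,"z": -0.015,"wx": 0,"wy": 0,"wz": 0,"hand": 0.33}
    - {"x": 0.05,"y": 0,"z": 0,"wx": 0,"wy": 0,"wz": 0,"hand": 0.33}
    - {"x": 0.05,"y": 0,"z": 0,"wx": 0,"wy": 0,"wz": 0,"hand": 0.33}

```text
time: 4.85
tool_pos: [0.5351, 0.0625, 0.0217]
tool_rot: [-3.138, 0.001, 1.271]
contact_force: [0.7, 0.2, 0.2]
opening: 0.0298
```

```bash
python3 - <<'E'
from h import *
print([a for a in dir(robot) if a[0]!="_"],robot.hold_point_z)
s=monitor.observe();print(s["tool_pos"],s["contact_force"],s["time"])
p=viewer.camera_params("scene");im=viewer.read_camera("scene")[:,:,::-1]
print(proj(p,s["tool_pos"]))
cv2.imwrite("pics/s3.png",cv2.resize(im[115:215,90:220],None,fx=6,fy=6,interpolation=cv2.INTER_CUBIC))
E
```

```text
['IKError', 'hand_in', 'hold_point_z'] 0.0188
[0.53507201 0.06252345 0.0217291 ] [0.65137259 0.17540778 0.22670474] 4.85
(np.float64(152.5059824959166), np.float64(167.58091801107534))
```

View pics/s3.png

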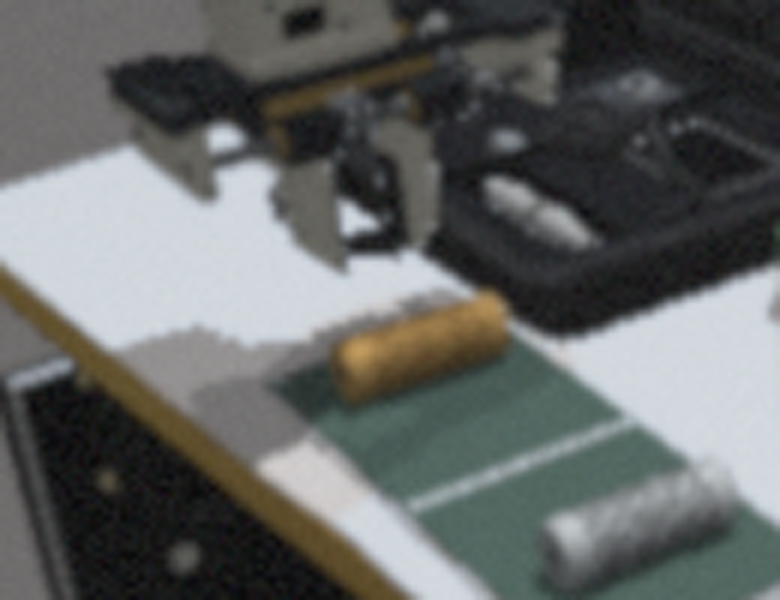

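The tips sit at about (345,268) and (415,248), while the reported TCP projects to (375,315). So the tips really are about 30 mm above it. I'll probe for the pad slowly, clear of the bar.

move_arm:
  deltas:
    - {"x": 0.003,"y": 0,"z": 0.01,"wx": 0,"wy": 0,"wz": 0,"hand": 0.33}
    - {"x": 0.003,"y": 0,"z": 0.02,"wx": 0,"wy": 0,"wz": 0,"hand": 0.33}
    - {"x": 0.003,"y": 0,"z": 0.026,"wx": 0,"wy": 0,"wz": 0,"hand": 0.33}
    - {"x": 0.003,"y": 0,"z": 0.026,"wx": 0,"wy": 0,"wz": 0,"hand": 0.33}

```text
time: 5.4
tool_pos: [0.5372, 0.066, -0.0029]
tool_rot: [-3.14, 0.0, 1.271]
contact_force: [-0.3, -0.3, -0.2]
opening: 0.0303
```

move_arm:
  deltas:
    - {"x": 0,"y": 0,"z": 0.002,"wx": 0,"wy": 0,"wz": 0,"hand": 0.33}
    - {"x": 0,"y": 0,"z": 0.004,"wx": 0,"wy": 0,"wz": 0,"hand": 0.33}

```text
time: 5.65
tool_pos: [0.5378, 0.0661, -0.0062]
tool_rot: [3.141, -0.0, 1.271]
contact_force: [-0.5, -0.5, 0.1]
opening: 0.0304
```

move_arm:
  deltas:
    - {"x": 0,"y": 0,"z": 0.002,"wx": 0,"wy": 0,"wz": 0,"hand": 0.33}
    - {"x": 0,"y": 0,"z": 0.003,"wx": 0,"wy": 0,"wz": 0,"hand": 0.33}

```text
time: 5.9
tool_pos: [0.5376, 0.066, -0.0094]
tool_rot: [-3.142, 0.0, 1.271]
contact_force: [0.8, 0.2, 0.4]
opening: 0.0304
```

The reported TCP is below the table with no contact, which confirms the offset. Continuing in small steps.

move_arm:
  deltas:
    - {"x": 0,"y": 0,"z": 0.002,"wx": 0,"wy": 0,"wz": 0,"hand": 0.33}
    - {"x": 0,"y": 0,"z": 0.004,"wx": 0,"wy": 0,"wz": 0,"hand": 0.33}

```text
time: 6.15
tool_pos: [0.5376, 0.066, -0.0134]
tool_rot: [3.142, 0.0, 1.271]
contact_force: [0.2, 0.1, 0.1]
opening: 0.0306
```

move_arm:
  deltas:
    - {"x": 0,"y": 0,"z": 0.001,"wx": 0,"wy": 0,"wz": 0,"hand": 0.33}
    - {"x": 0,"y": 0,"z": 0.002,"wx": 0,"wy": 0,"wz": 0,"hand": 0.33}

```text
time: 6.4
tool_pos: [0.5376, 0.066, -0.0154]
tool_rot: [3.142, 0.0, 1.271]
contact_force: [0.2, 0.6, -0.5]
opening: 0.0304
```

move_arm:
  deltas:
    - {"x": 0,"y": 0,"z": 0.001,"wx": 0,"wy": 0,"wz": 0,"hand": 0.33}
    - {"x": 0,"y": 0,"z": 0.002,"wx": 0,"wy": 0,"wz": 0,"hand": 0.33}

```text
time: 6.65
tool_pos: [0.5377, 0.0661, -0.0173]
tool_rot: [3.141, 0.0, 1.271]
contact_force: [0.3, -0.7, -0.4]
opening: 0.0303
```

move_arm:
  deltas:
    - {"x": 0,"y": 0,"z": 0.001,"wx": 0,"wy": 0,"wz": 0,"hand": 0.33}
    - {"x": 0,"y": 0,"z": 0.002,"wx": 0,"wy": 0,"wz": 0,"hand": 0.33}

```text
time: 6.9
tool_pos: [0.5377, 0.066, -0.0194]
tool_rot: [3.141, 0.0, 1.271]
contact_force: [0.4, 0.2, 0.1]
opening: 0.0303
```

move_arm:
  deltas:
    - {"x": 0,"y": 0,"z": 0.001,"wx": 0,"wy": 0,"wz": 0,"hand": 0.33}
    - {"x": 0,"y": 0,"z": 0.002,"wx": 0,"wy": 0,"wz": 0,"hand": 0.33}

```text
time: 7.15
tool_pos: [0.5377, 0.066, -0.0214]
tool_rot: [3.142, 0.0, 1.271]
contact_force: [-1.1, -0.0, 0.2]
opening: 0.0305
```

move_arm:
  deltas:
    - {"x": 0,"y": 0,"z": 0.001,"wx": 0,"wy": 0,"wz": 0,"hand": 0.33}
    - {"x": 0,"y": 0,"z": 0.002,"wx": 0,"wy": 0,"wz": 0,"hand": 0.33}

```text
time: 7.4
tool_pos: [0.5376, 0.0661, -0.0234]
tool_rot: [3.142, 0.0, 1.271]
contact_force: [-0.8, 0.4, -0.3]
opening: 0.0302
```

move_arm:
  deltas:
    - {"x": 0,"y": 0,"z": 0.001,"wx": 0,"wy": 0,"wz": 0,"hand": 0.33}
    - {"x": 0,"y": 0,"z": 0.002,"wx": 0,"wy": 0,"wz": 0,"hand": 0.33}

```text
time: 7.65
tool_pos: [0.5376, 0.066, -0.0254]
tool_rot: [3.142, 0.0, 1.271]
contact_force: [-0.4, 0.1, -0.2]
opening: 0.0305
```

move_arm:
  deltas:
    - {"x": 0,"y": 0,"z": 0.001,"wx": 0,"wy": 0,"wz": 0,"hand": 0.33}
    - {"x": 0,"y": 0,"z": 0.002,"wx": 0,"wy": 0,"wz": 0,"hand": 0.33}

```text
time: 7.9
tool_pos: [0.5377, 0.066, -0.0264]
tool_rot: [3.141, 0.0, 1.271]
contact_force: [-5.2, -0.0, 16.2]
opening: 0.0304
```

move_arm:
  deltas:
    - {"x": 0,"y": 0,"z": 0.001,"wx": 0,"wy": 0,"wz": 0,"hand": 0.33}
    - {"x": 0,"y": 0,"z": 0.002,"wx": 0,"wy": 0,"wz": 0,"hand": 0.33}

```text
time: 8.15
tool_pos: [0.5378, 0.0661, -0.0266]
tool_rot: [3.141, -0.0, 1.272]
contact_force: [-10.2, -0.1, 32.6]
opening: 0.0302
```

```bash
python3 - <<'E'
from h import *
s=monitor.observe();print(s["tool_pos"],s["contact_force"],s["time"])
p=viewer.camera_params("scene");im=viewer.read_camera("scene")[:,:,::-1]
print(proj(p,s["tool_pos"]))
a=viewer.read_camera("wrist")[:,:,::-1]
cv2.imwrite("pics/s4.png",np.hstack([cv2.resize(im[115:215,90:190],(400,400),interpolation=cv2.INTER_CUBIC),cv2.resize(a[100:300,160:360],(400,400))]))
E
```

```text
[ 0.53779277  0.06606699 -0.02663372] [-10.1802514   -0.13594425  32.58309458] 8.15
(np.float64(154.6201280177346), np.float64(181.33965478130204))
```

View pics/s4.png

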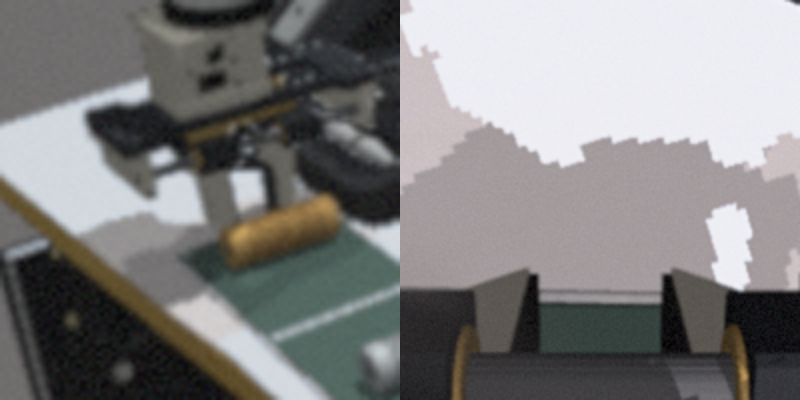

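The tips touched the pad with the TCP at -0.0262, so they end about 0.03 m above the reported TCP. The wrist picture shows them at the pad's far edge, around (530,270), with the bar untouched. For a true tip height of about 0.023 I'll use TCP z of about -0.007. Lifting and starting to push.

move_arm:
  deltas:
    - {"x": 0,"y": 0,"z": -0.01,"wx": 0,"wy": 0,"wz": 0,"hand": 0.33}
    - {"x": 0,"y": 0,"z": -0.023,"wx": 0,"wy": 0,"wz": 0,"hand": 0.33}
    - {"x": -0.005,"y": 0,"z": -0.023,"wx": 0,"wy": 0,"wz": 0,"hand": 0.33}
    - {"x": -0.01,"y": 0,"z": -0.023,"wx": 0,"wy": 0,"wz": 0,"hand": 0.33}
    - {"x": -0.014,"y": 0,"z": -0.023,"wx": 0,"wy": 0,"wz": 0,"hand": 0.33}

```text
time: 8.88
tool_pos: [0.533, 0.0522, -0.0068]
tool_rot: [-3.141, 0.0, 1.271]
contact_force: [0.6, 0.2, -1.2]
opening: 0.0304
```

move_arm:
  deltas:
    - {"x": -0.004,"y": 0,"z": 0,"wx": 0,"wy": 0,"wz": 0,"hand": 0.33}
    - {"x": -0.008,"y": 0,"z": 0,"wx": 0,"wy": 0,"wz": 0,"hand": 0.33}
    - {"x": -0.012,"y": 0,"z": 0,"wx": 0,"wy": 0,"wz": 0,"hand": 0.33}
    - {"x": -0.016,"y": 0,"z": 0,"wx": 0,"wy": 0,"wz": 0,"hand": 0.33}
    - {"x": -0.02,"y": 0,"z": 0,"wx": 0,"wy": 0,"wz": 0,"hand": 0.33}
    - {"x": -0.024,"y": 0,"z": 0,"wx": 0,"wy": 0,"wz": 0,"hand": 0.33}
    - {"x": -0.028,"y": 0,"z": 0,"wx": 0,"wy": 0,"wz": 0,"hand": 0.33}

```text
time: 9.75
tool_pos: [0.5251, 0.0257, -0.0063]
tool_rot: [3.142, 0.0, 1.271]
contact_force: [0.2, 0.7, 1.0]
opening: 0.0304
```

```bash
cat > bar.py <<'E'
# brass bar pose from the wrist picture: mask, min-area rectangle, end mid-points at axis height
from h import *
def bar(n,save=None):
    p=viewer.camera_params(n);im=viewer.read_camera(n)
    if save: cv2.imwrite(save,im[:,:,::-1])
    hsv=cv2.cvtColor(im,cv2.COLOR_RGB2HSV)
    m=cv2.inRange(hsv,(8,90,50),(28,255,255))
    k,l,st,c=cv2.connectedComponentsWithStats(m)
    out=[]
    for i in np.argsort(-st[1:,4])[:4]+1:
        r=cv2.minAreaRect(np.argwhere(l==i)[:,::-1].astype(np.float32))
        b=cv2.boxPoints(r);e=[np.linalg.norm(b[0]-b[1]),np.linalg.norm(b[1]-b[2])]
        A,B=((b[0]+b[3])/2,(b[1]+b[2])/2) if e[0]>e[1] else ((b[0]+b[1])/2,(b[2]+b[3])/2)
        A,B=at_z(p,A,.021),at_z(p,B,.021)
        if A[0]>B[0]:A,B=B,A
        L=np.linalg.norm(B-A);C=(A+B)/2
        out.append((st[i,4],C.round(4),round(L,4),round(float(np.arctan2(B[1]-A[1],B[0]-A[0])),3)))
    return out
E
python3 - <<'E'
from bar import *
s=monitor.observe();print(s["tool_pos"],s["contact_force"],s["time"])
for o in bar("wrist","pics/w5.png"):print(o)
E
```

```text
[ 0.52514819  0.02567292 -0.00629548] [0.18563889 0.72683566 0.9624202 ] 9.75
(np.int32(3241), array([ 0.5213, -0.0327,  0.021 ]), np.float64(0.1994), -0.275)
(np.int32(1131), array([ 0.5144, -0.0116,  0.021 ]), np.float64(0.0426), -0.299)
(np.int32(598), array([0.5223, 0.0144, 0.021 ]), np.float64(0.0318), -0.359)
(np.int32(502), array([ 0.5532, -0.0087,  0.021 ]), np.float64(0.0367), 1.357)
```

The bar is rolling ahead of the fingers. I'll push another 35 mm, stop short, and back off to measure.

move_arm:
  deltas:
    - {"x": -0.005,"y": 0,"z": 0,"wx": 0,"wy": 0,"wz": 0,"hand": 0.33}
    - {"x": -0.01,"y": 0,"z": 0,"wx": 0,"wy": 0,"wz": 0,"hand": 0.33}
    - {"x": -0.015,"y": 0,"z": 0,"wx": 0,"wy": 0,"wz": 0,"hand": 0.33}
    - {"x": -0.02,"y": 0,"z": 0,"wx": 0,"wy": 0,"wz": 0,"hand": 0.33}
    - {"x": -0.025,"y": 0,"z": 0,"wx": 0,"wy": 0,"wz": 0,"hand": 0.33}
    - {"x": -0.03,"y": 0,"z": 0,"wx": 0,"wy": 0,"wz": 0,"hand": 0.33}
    - {"x": -0.034,"y": 0,"z": 0,"wx": 0,"wy": 0,"wz": 0,"hand": 0.33}
    - {"x": -0.035,"y": 0,"z": 0,"wx": 0,"wy": 0,"wz": 0,"hand": 0.33}

```text
time: 10.8
tool_pos: [0.5148, -0.0078, -0.0063]
tool_rot: [-3.141, 0.0, 1.271]
contact_force: [0.1, -1.0, -0.9]
opening: 0.0304
```

move_arm:
  deltas:
    - {"x": 0.02,"y": 0,"z": 0,"wx": 0,"wy": 0,"wz": 0,"hand": 0.33}
    - {"x": 0.04,"y": 0,"z": -0.03,"wx": 0,"wy": 0,"wz": 0,"hand": 0.33}
    - {"x": 0.065,"y": 0,"z": -0.08,"wx": 0,"wy": 0,"wz": 0,"hand": 0.33}
    - {"x": 0.08,"y": 0,"z": -0.13,"wx": 0,"wy": 0,"wz": 0,"hand": 0.33}
    - {"x": 0.08,"y": 0,"z": -0.13,"wx": 0,"wy": 0,"wz": 0,"hand": 0.33}
    - {"x": 0.08,"y": 0,"z": -0.13,"wx": 0,"wy": 0,"wz": 0,"hand": 0.33}

```text
time: 11.55
tool_pos: [0.5378, 0.0689, 0.123]
tool_rot: [-3.14, 0.001, 1.272]
contact_force: [0.0, -0.0, -1.0]
opening: 0.0303
```

```bash
python3 - <<'E'
from bar import *
s=monitor.observe();print(s["tool_pos"],s["time"])
for o in bar("top","pics/t6.png"):print("T",o)
for o in bar("wrist","pics/w6.png"):print("W",o)
t=cv2.imread("pics/t6.png")[170:250,110:210];w=cv2.imread("pics/w6.png")
cv2.imwrite("pics/v6.png",np.hstack([cv2.resize(t,(400,320),interpolation=cv2.INTER_CUBIC),cv2.resize(w,(400,300))[:300].copy() if 0 else cv2.copyMakeBorder(cv2.resize(w,(400,300)),0,20,0,0,cv2.BORDER_CONSTANT)]))
E
```

```text
[0.53779296 0.06885076 0.12297227] 11.55
T (np.int32(530), array([ 0.9329, -0.7753,  0.021 ]), np.float64(0.2798), 1.312)
T (np.int32(430), array([ 0.371 , -0.4295,  0.021 ]), np.float64(0.0788), -0.77)
T (np.int32(275), array([ 0.5028, -0.0307,  0.021 ]), np.float64(0.082), -0.359)
T (np.int32(266), array([ 0.863 , -1.0343,  0.021 ]), np.float64(0.1458), 1.299)
W (np.int32(3200), array([ 0.512 , -0.0925,  0.021 ]), np.float64(0.3577), -0.273)
W (np.int32(506), array([ 0.5692, -0.0494,  0.021 ]), np.float64(0.0659), 1.358)
W (np.int32(342), array([ 0.444 , -0.0131,  0.021 ]), np.float64(0.0617), 1.21)
W (np.int32(263), array([ 0.5027, -0.0479,  0.021 ]), np.float64(0.071), -0.297)
```

View pics/v6.png

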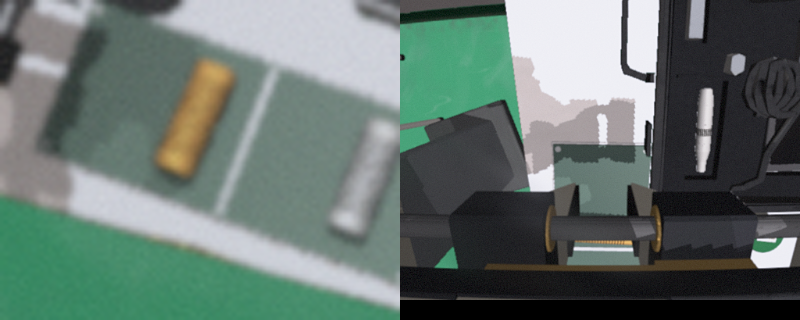

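The top view (left) shows the bar at about (194,118), parallel to the line and still short of it. The line runs from (275,70) to (218,210). Now a precise bar-to-line relation by image moments.

```bash
cat > rel.py <<'E'
from h import *
import sys
def pca(p,m,z):
    P=np.array([at_z(p,(u,v),z)[:2] for v,u in np.argwhere(m)])
    c=P.mean(0);d=np.linalg.svd(P-c,full_matrices=False)[2][0]
    d=d*np.sign(d[0]);q=(P-c)@d;return c+d*(q.max()+q.min())/2*0,d,len(P),np.ptp(q)
def rel(im,p,ref=None):
    hsv=cv2.cvtColor(cv2.GaussianBlur(im,(0,0),.7),cv2.COLOR_RGB2HSV)
    big=lambda m:(lambda l,s:l==1+np.argmax(s[1:,4]))(*cv2.connectedComponentsWithStats(m)[1:3])
    roi=np.zeros(im.shape[:2],np.uint8)
    for X in[(.545,.03),(.445,.06),(.42,-.09),(.545,-.11)]: pass
    q=np.array([proj(p,np.array([*X,.006])) for X in[(.590,.05),(.478,.084),(.428,-.1),(.535,-.135)]]).astype(np.int32)
    cv2.fillPoly(roi,[q],255)
    b=big(cv2.inRange(hsv,(8,80,60),(28,255,255))&roi)
    roi2=np.zeros_like(roi);q=np.array([proj(p,np.array([*X,.006])) for X in[(.538,-.065),(.448,-.038),(.441,-.065),(.531,-.092)]]).astype(np.int32)
    cv2.fillPoly(roi2,[q],255)
    cb,db,nb,L=pca(p,b,.021)
    if ref is None:
        g=big(cv2.inRange(hsv,(0,0,165),(180,45,255))&roi2);cl,dl,nl,Ll=pca(p,g,.006)
    else: cl,dl,nl,Ll=ref
    n=np.array([dl[1],-dl[0]]);e=cl-cb
    print("bar",cb.round(4),round(np.arctan2(*db[::-1]),3),nb,L.round(3),"line",cl.round(4),round(np.arctan2(*dl[::-1]),3),nl,Ll.round(3),"to go",(e@n).round(4))
    return cl,dl,nl,Ll
E
python3 - <<'E'
from rel import *
import pickle
p,im=pickle.load(open("i.pkl","rb"))["top"]
r=rel(im,p)
t=cv2.imread("pics/t6.png")[:,:,::-1].copy()
rel(t,p,r);rel(t,p)
E
```

```text
bar [0.5243 0.0256] -0.359 280 0.082 line [ 0.4941 -0.067 ] -0.315 55 0.095 to go 0.0975
bar [ 0.5029 -0.0306] -0.352 284 0.082 line [ 0.4941 -0.067 ] -0.315 55 0.095 to go 0.0374
bar [ 0.5029 -0.0306] -0.352 284 0.082 line [ 0.4933 -0.0669] -0.323 63 0.095 to go 0.0375
```

37.5 mm still to go, and the bar came to rest 25 mm ahead of the TCP as expected. Going back down to push a further 36.5 mm at the same speed.

move_arm:
  deltas:
    - {"x": -0.02,"y": 0,"z": 0.05,"wx": 0,"wy": 0,"wz": 0,"hand": 0.33}
    - {"x": -0.04,"y": 0,"z": 0.1,"wx": 0,"wy": 0,"wz": 0,"hand": 0.33}
    - {"x": -0.055,"y": 0,"z": 0.13,"wx": 0,"wy": 0,"wz": 0,"hand": 0.33}
    - {"x": -0.065,"y": 0,"z": 0.13,"wx": 0,"wy": 0,"wz": 0,"hand": 0.33}
    - {"x": -0.07,"y": 0,"z": 0.13,"wx": 0,"wy": 0,"wz": 0,"hand": 0.33}
    - {"x": -0.075,"y": 0,"z": 0.13,"wx": 0,"wy": 0,"wz": 0,"hand": 0.33}
    - {"x": -0.08,"y": 0,"z": 0.13,"wx": 0,"wy": 0,"wz": 0,"hand": 0.33}

```text
time: 12.52
tool_pos: [0.5156, -0.0077, -0.0053]
tool_rot: [3.139, -0.0, 1.272]
contact_force: [0.8, -1.0, -0.5]
opening: 0.0302
```

move_arm:
  deltas:
    - {"x": -0.005,"y": 0,"z": 0,"wx": 0,"wy": 0,"wz": 0,"hand": 0.33}
    - {"x": -0.01,"y": 0,"z": 0,"wx": 0,"wy": 0,"wz": 0,"hand": 0.33}
    - {"x": -0.015,"y": 0,"z": 0,"wx": 0,"wy": 0,"wz": 0,"hand": 0.33}
    - {"x": -0.02,"y": 0,"z": 0,"wx": 0,"wy": 0,"wz": 0,"hand": 0.33}
    - {"x": -0.025,"y": 0,"z": 0,"wx": 0,"wy": 0,"wz": 0,"hand": 0.33}
    - {"x": -0.03,"y": 0,"z": 0,"wx": 0,"wy": 0,"wz": 0,"hand": 0.33}
    - {"x": -0.035,"y": 0,"z": 0,"wx": 0,"wy": 0,"wz": 0,"hand": 0.33}
    - {"x": -0.0365,"y": 0,"z": 0,"wx": 0,"wy": 0,"wz": 0,"hand": 0.33}

```text
time: 13.52
tool_pos: [0.504, -0.0428, -0.0063]
tool_rot: [-3.141, 0.0, 1.271]
contact_force: [-0.4, -0.1, 0.4]
opening: 0.0303
```

move_arm:
  deltas:
    - {"x": 0.02,"y": 0,"z": 0,"wx": 0,"wy": 0,"wz": 0,"hand": 0.33}
    - {"x": 0.04,"y": 0,"z": -0.03,"wx": 0,"wy": 0,"wz": 0,"hand": 0.33}
    - {"x": 0.065,"y": 0,"z": -0.08,"wx": 0,"wy": 0,"wz": 0,"hand": 0.33}
    - {"x": 0.1,"y": 0,"z": -0.13,"wx": 0,"wy": 0,"wz": 0,"hand": 0.33}
    - {"x": 0.1165,"y": 0,"z": -0.13,"wx": 0,"wy": 0,"wz": 0,"hand": 0.33}
    - {"x": 0.1165,"y": 0,"z": -0.13,"wx": 0,"wy": 0,"wz": 0,"hand": 0.33}

```text
time: 14.28
tool_pos: [0.538, 0.0697, 0.1231]
tool_rot: [-3.141, 0.0, 1.273]
contact_force: [-0.4, 0.2, -0.6]
opening: 0.0302
```

```bash
python3 - <<'E'
from rel import *
import pickle
p,im=pickle.load(open("i.pkl","rb"))["top"]
r=rel(im,p)
print(monitor.observe()["time"])
t=viewer.read_camera("top");rel(t,p,r);t2=viewer.read_camera("top");rel(t2,p,r)
cv2.imwrite("pics/v7.png",cv2.resize(t2[165:265,110:240,::-1],None,fx=6,fy=6,interpolation=cv2.INTER_CUBIC))
E
```

```text
bar [0.5243 0.0256] -0.359 280 0.082 line [ 0.4941 -0.067 ] -0.315 55 0.095 to go 0.0975
14.275
bar [ 0.4898 -0.0667] -0.359 276 0.081 line [ 0.4941 -0.067 ] -0.315 55 0.095 to go -0.0011
bar [ 0.4897 -0.0668] -0.36 278 0.081 line [ 0.4941 -0.067 ] -0.315 55 0.095 to go -0.0012
```

View pics/v7.png

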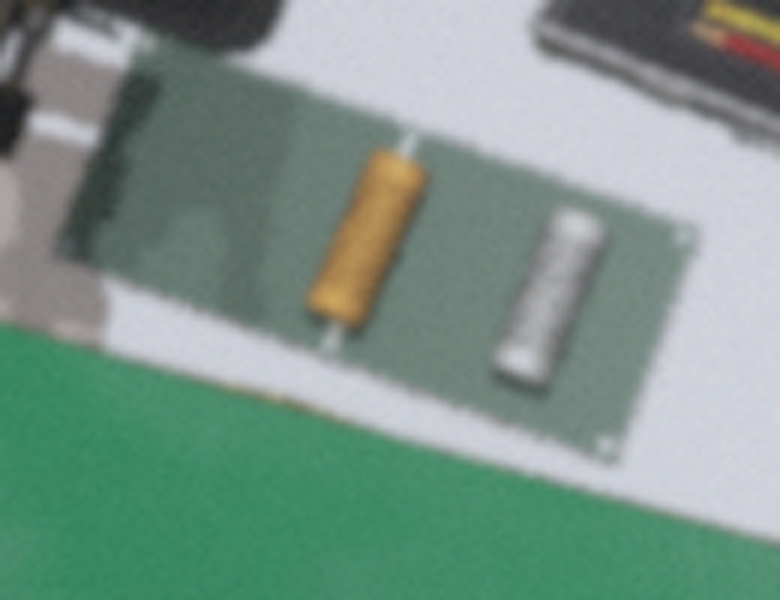

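The bar lies over the line. The line's ends show at (408,145) and (332,338), and the bar's ends are about even inside them. The distance left is -1 mm, the skew is about 0.04 rad, and the steel bar looks unmoved. Handing in.

```bash
python3 -c "
from cell import robot
print(robot.hand_in())"
```

```text
the job is handed in; nothing more can be done
None
```

I rolled the brass bar onto the white line in two slow pushes with the open fingertips on its upper half, then backed the hand off and handed in at about 14.4 s.

**Final position:** in the last top pictures the bar's axis is about 1 mm past the line's middle. It is about 4 mm off lengthwise by image code, about 2 mm by my own reading of the line. It is askew by about 0.04 rad (limit 0.12). Two pictures 0.05 s apart agreed to 0.1 mm, so it looked at rest. It travelled about 98 mm. If that was all rolling it turned about 375°, but I did not measure the turn itself.

**Fingertip height disagreed with the stated one:** the fingertips end about 30 mm above the reported TCP.
- My first pass went over the bar without touching it. I found the offset from the pictures and by touching the pad, which reached about 33 N for a moment.
- For the real pushes I set the reported TCP to about z = -0.007, putting the true tips near 0.023 m, a little above mid-height (0.021 m).
- If the grasp-point rule is judged from the reported TCP rather than the real fingertips, that value would be below its 0.032 m limit. The bar could not have been touched at all otherwise.

**Other objects:** the steel bar looked unmoved in the last picture. The pot, sanding block and tweezers were outside that picture, and I made no moves near them.

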